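# Slide a filter cassette under the hold-down spring

### The job

Press the aluminium filter cassette down against its sprung bed with a fingertip on the thumb pad and, keeping it pressed down, slide it along its channel under the hold-down leaf spring until it is fully home against the end stop. Then let go and move clear, so that the spring alone holds it down. Do not lift the cassette, and leave the other things where they stand.

Things in the scene. Friction and masses are not known exactly. Their poses are not given: they have to be found in the camera images.
- holder: fixed black plate, 270 x 190 x 12 mm, with a channel along its x axis; x = -185 to +85 mm. Origin on the table, on the channel's centre line, under the entry edge of the hold-down spring; +x is the way the cassette slides in, z up. Channel walls 10 mm thick, 53 mm apart inside, tops 44 mm above the table. Bridge over the channel: x = +8 to +20 mm, 97 mm wide, top 77 mm above the table
- stop (a point): foot of the end stop's face, on the channel's centre line, at holder x = +60 mm, 34 mm above the table (stop's top: 52 mm). Home: the cassette's nose is against this face and its origin at holder x = 0
- cassette: loose aluminium cassette in the channel, 120 (x) x 50 x 22 mm, about 0.2 kg. Origin: centre of its underside; +x to its nose, along the holder's +x. Over the last 14 mm the nose slopes down to 17 mm thick. Thumb ridge across the top at x = -16 to -8 mm, 44 mm wide, 10 mm high. At the start its top is 56 mm above the table, its nose 12 to 50 mm short of the spring; it slides 72 to 110 mm
- pad (a point): middle of the thumb pad, the flat top of the cassette behind its ridge (cassette x = -60 to -16 mm, the middle at -38 mm, 22 mm above its underside). Press here, and push the ridge forward
- nose (a point): lower front edge of the cassette's nose, on its centre line (cassette x = +60 mm)
- bed (a joint): slippery dark grey sprung floor under the cassette; moves straight down, staying level. 0 = raised (start), 0.010 m = fully down. About 4 N to start, 9 N fully down. Unless it is more than 0.006 m down, the nose is blocked by the spring's blunt face; 0.0085 m is a good depth to slide at. With the cassette home and released it stays about 0.008 m down
- spring (a joint): bronze hold-down leaf spring under the bridge: two blunt shoes, 11 mm wide, 14 mm long, over the cassette's side margins, lower faces 45 mm above the table when free. Value: lift, 0 = free, 0.012 m at most. Pushes down with 3 N plus 0.8 N per mm. The pressed cassette lifts it 1 to 4 mm; sliding then takes about 5 to 12 N
- objective: bystander: small steel microscope objective, 28 mm across, 38 mm tall, standing on the holder's plate; origin at its foot
- lens_ring: bystander: dark flat retaining ring, 32 mm across, 9 mm high, on the holder's plate
- driver: bystander: screwdriver with a black handle lying on the table
- post: bystander: black post with a steel tip, 32 mm foot, 88 mm tall, standing on the table
- mirror: bystander: black mirror mount, 50 x 50 mm foot, 60 mm tall, standing on the table
- screw_tray: bystander: grey divided tray, 90 x 120 x 25 mm, on the table
- lens_fluid: bystander: small clear bottle, 40 mm across, 90 mm tall, on the table
Mind the look-alikes: they are no part of the job. What is shaped like the cassette but pink or purple is not meant.

How it is judged:
By the outcome, as a careful person would: the job done as asked, in the order asked, and still so for the second after the job is handed in, with the robot touching nothing.
It also fails if it takes over 35 s, if anything falls off the work surface, if the arm or the gripper's body presses on something with over 40 N, if the wrist force passes 120 N, or if a joint passes its speed limit or range.

### The arm

A 6-joint arm with a two-finger parallel gripper is mounted at the origin on the work surface. World frame = base frame: x ahead of the robot, y to its left, z up, the work surface at z = 0. Lengths are in m, angles in degrees, forces in N, time in s.
With the tool pointing down it reaches from about 0.325 to 0.9 m from the base axis. Payload 3.5 kg.
Tool frame: the origin (TCP) lies between the finger pads; the fingertips stand 8 mm ahead of it and the grasp point (between the pads) lies 11 mm behind it; x points along the fingers, y is the direction in which the jaws open and shut, and the axes are right-handed (so a half turn about x gives the same grasp; the last joint's range is limited). The gripper opens to 85 mm and grips with 20 to 120 N. Pads are 22 mm wide; open, the fingers measure 114 mm over their backs; the gripper's body (76 mm by 85 mm) begins 54 mm behind the grasp point. The pads swing forward as they close: fully open they stand 13 mm farther back than shut.
Start: joints at [-70.038, 15.837, -1.513, 72.651, 0, 84.076], TCP at [0.273, -0.562, 0.201] pointing down, gripper open.
Joint ranges: [-178.77, 178.77], [-48.84, 107.48], [-61.69, 71.31], [-111.58, 123.2], [-90, 87.43], [-180, 180]. Speed limits (degrees/s): [147.25, 147.25, 180, 180, 180, 180].

### API

Orientations are given as a 3x3 rotation matrix whose columns are the frame's x, y, z axes.
In Python, from workcell import bot gives the robot as it stands. The module is installed in compiled form; this text tells all that it offers.
- The arm moves only by the shell command python3 -m inch 'ROWS'. ROWS is JSON, one flat list of numbers, 7 for each row, row after row: the turn, a rotation vector about the world's x, y, z in degrees, then the shift along the world's x, y, z in cm, then the closure in counts, from 0 (fully open) to 255 (shut). A call has exactly 10 rows; each row is the pose to reach, as a shift and turn from the pose commanded when the call began; what a row does not reach only later rows make up. A row lasts 1/8 s, in which the tool goes at most 62.5 mm and 10.7 degrees, less where a joint would pass 70% of its speed; a pose out of reach is approached as far as the arm can. A call with a gripper value outside its range is refused whole. The fingers move at their own pace and stop on an object; the grip force is fixed at half the most. Time passes only in rows, so rows that repeat a pose let the fingers close, or fill a call up. It gives the time, the measured TCP pose, the force and the opening at its end, in the units of the state.
- bot.observe(): the state, without advancing time (a new reading comes with each control period).
- bot.grab_frame(name): name is "side" or "top"; returns a dict with "color" (480x640x3 uint8, red, green, blue), "mtx" (3x3 intrinsics, pixels), "dist" ([k1, k2, p1, p2, k3] as OpenCV has them; the pictures are not rectified), "cam_to_world" (4x4, takes a point from camera to world coordinates). Camera axes: x right, y up, looking along -z (the intrinsics and any distortion apply to the point x, -y, -z); pixel columns grow to the right and rows downward; lengths in m; the calibration is good to about 2 mm. A picture is of the moment at which its call begins. There is no depth.
- bot.sign_off(): hands the job in, once; it reports no verdict.
The state is a dict: "time": time; "joint_pos": joint angles; "dq": joint speeds; "joint_efforts": joint torques, N m; "tcp_pos": TCP position; "eef_rot": TCP orientation; "force": force on the tool from outside, world axes, zero at the start; "wrist_torque": the same for the moment, N m; "grip_width": finger opening in m.
Only numpy, scipy, OpenCV 4.12 (cv2) and the standard library are available. Lean on these libraries where they do the work, as an engineer would, in place of code of your own. Each camera call takes 0.05 s, during which the arm holds its last target. There are 200 camera calls.

## Working session

There is one attempt and no reset: what is moved stays moved. The work goes in short steps, Python scripts to look and compute and a shell command to move; the robot and the scene stay as the last step left them, time stands still between calls to the robot, and variables do not carry over. Pictures are saved under pics/ and viewed, about 8 in all and at most 12, crops included, and the job is handed in when it is done.

```bash
mkdir -p pics; cat > h.py <<'E'
import numpy as np, cv2
from workcell import bot
def ray(f,uv):
    p=cv2.undistortPoints(np.array([[uv]],float),np.array(f["mtx"]),np.array(f["dist"]))[0,0]
    T=np.array(f["cam_to_world"]); d=T[:3,:3]@np.array([p[0],-p[1],-1.0]); return T[:3,3],d
def onz(f,uv,z):
    o,d=ray(f,uv); return o+d*(z-o[2])/d[2]
def proj(f,P):
    T=np.array(f["cam_to_world"]); q=(np.asarray(P,float).reshape(-1,3)-T[:3,3])@T[:3,:3]; q=q*[1,-1,-1]
    return cv2.projectPoints(q,np.zeros(3),np.zeros(3),np.array(f["mtx"]),np.array(f["dist"]))[0][:,0]
def save(f,n): cv2.imwrite(n,f["color"][:,:,::-1])
E
python3 - <<'E'
from h import *
import pickle
for n in("side","top"):
    f=bot.grab_frame(n); save(f,f"pics/{n}0.png"); pickle.dump(f,open(n+"0.pkl","wb")); print(n,np.round(f["cam_to_world"],3).tolist())
s=bot.observe(); print(s["time"],s["tcp_pos"],np.round(s["eef_rot"],3).tolist(),s["force"],s["grip_width"])
E
```

```text
side [[-0.701, 0.363, -0.614, -0.375], [-0.713, -0.36, 0.602, 0.855], [-0.002, 0.859, 0.511, 0.776], [0.0, 0.0, 0.0, 1.0]]
top [[-0.016, 0.981, -0.192, 0.225], [-1.0, -0.017, -0.003, -0.009], [-0.006, 0.192, 0.981, 1.569], [0.0, 0.0, 0.0, 1.0]]
0.1 [ 0.27260968 -0.56155721  0.19956002] [[-0.001, 0.437, -0.9], [0.002, -0.9, -0.437], [-1.0, -0.002, -0.0]] [-0.15554903 -0.2802351  -0.85348259] 0.08578395757006965
```

View pics/side0.png

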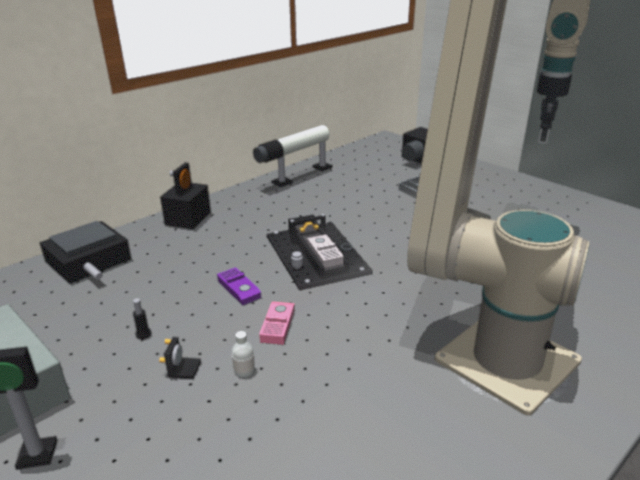

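View pics/top0.png

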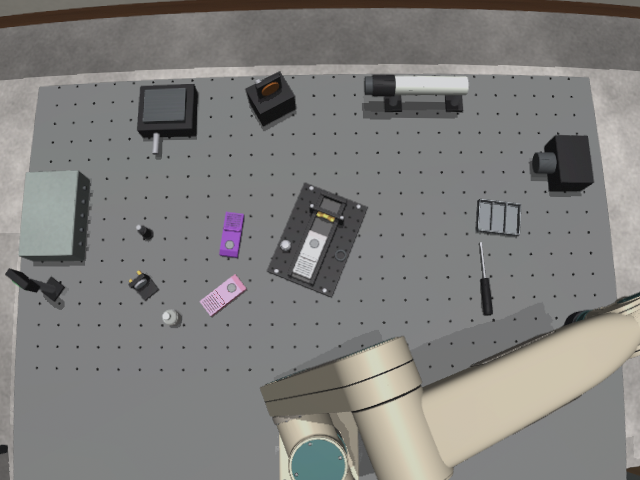

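The top view shows the holder at about (318,240), with the silver cassette at (308,257) and the bridge at (325,215). The pink and purple look-alikes lie to its left. I'll enlarge the holder in both views.

```bash
python3 - <<'E'
import cv2,numpy as np
a=cv2.imread("pics/top0.png")[178:303,258:378]; b=cv2.imread("pics/side0.png")[205:295,258:378]
cv2.imwrite("pics/c0.png",cv2.resize(a,None,fx=4.8,fy=4.8,interpolation=cv2.INTER_CUBIC))
cv2.imwrite("pics/c1.png",cv2.resize(b,None,fx=6,fy=6,interpolation=cv2.INTER_CUBIC))
E
```

```text
(no output)
```

View pics/c0.png

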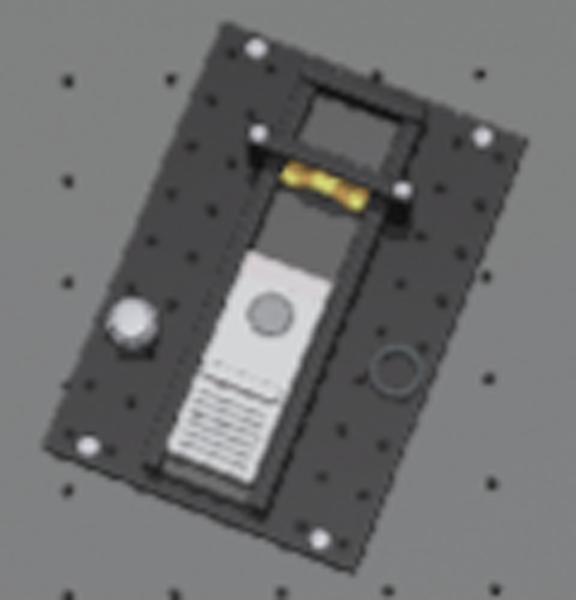

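View pics/c1.png

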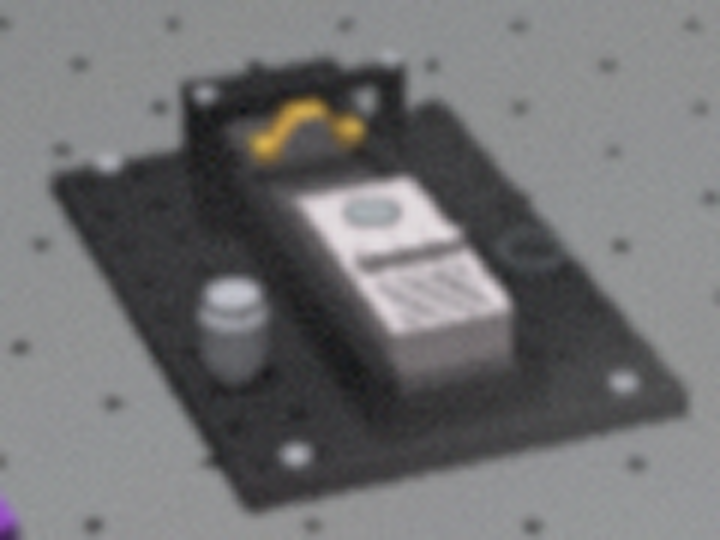

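```bash
python3 - <<'E'
from h import *
import pickle
f=pickle.load(open("top0.pkl","rb")); g=pickle.load(open("side0.pkl","rb"))
t=lambda p:(np.array(p)+.5)/4.8+[258,178]-.5
s=lambda p:(np.array(p)+.5)/6+[258,205]-.5
L=np.array([[85,95],[85,-95],[-185,-95],[-185,95]])/1e3
def fit(W):
    c=W.mean(0);l=L.mean(0);A=(W-c).T@(L-l);a=np.arctan2(A[1,0]-A[0,1],A[0,0]+A[1,1]);R=np.array([[np.cos(a),-np.sin(a)],[np.sin(a),np.cos(a)]])
    o=c-R@l; print("yaw",np.degrees(a),"org",o,"res",np.round((W-(L@R.T+o))*1e3,1).tolist()); return R,o
W=np.array([onz(f,t(p),.012)[:2] for p in[(225,22),(527,140),(355,573),(44,449)]]);R,o=fit(W)
# side corners order front-left hidden? visible: left(55,180), bottom(250,508), right(688,408), top(440,100)
V=np.array([onz(g,s(p),.012)[:2] for p in[(55,180),(440,100),(688,408),(250,508)]]);fit(V)
cas=[("rearL",(167,450),.056),("rearR",(250,485),.056),("noseL",(248,252),.051),("noseR",(331,282),.051),("ridgeL",(208,378),.066),("ridgeR",(278,402),.066)]
for n,p,z in cas: print(n,np.round((onz(f,t(p),z)[:2]-o)@R*1e3,1))
for n,p,z in [("rearL",(397,335),.056),("rearR",(512,305),.056),("noseL",(298,200),.051),("noseR",(415,178),.051)]: print("side",n,np.round((onz(g,s(p),z)[:2]-o)@R*1e3,1))
for n,p,z in [("brL",(258,132),.077),("brR",(402,188),.077),("objtop",(132,318),.038+.012),("ring",(397,370),.02)]: print(n,np.round((onz(f,t(p),z)[:2]-o)@R*1e3,1))
E
```

```text
yaw -22.864909085564125 org [ 0.59526257 -0.02864155] res [[-0.4, -0.9], [-0.3, 1.4], [0.9, 0.5], [-0.2, -1.0]]
yaw -23.03794355334008 org [ 0.58979009 -0.02076194] res [[-1.1, -2.3], [5.8, -2.6], [-1.0, 4.2], [-3.7, 0.7]]
rearL [-164.7   25.1]
rearR [-165.7  -24.2]
noseL [-44.6  26.2]
noseR [-43.2 -22.9]
ridgeL [-120.9   18.5]
ridgeR [-119.   -21.9]
side rearL [-166.7   27.6]
side rearR [-162.8  -22.8]
side noseL [-44.4  24.8]
side noseR [-45.3 -27.6]
brL [15. 44.]
brR [ 15.  -41.2]
objtop [-103.    71.8]
ring [-70.1 -73.9]
```

Holder yaw is about -22.9°, with its origin at (0.595,-0.029). The cassette origin is at holder x of about -104.5 mm. I'll go above the pad (0.464, 0.027) with the gripper shut and the jaw axis across the channel, which is a +131° turn.

```bash
python3 -m inch '[0,0,10,1.9,5.9,0,255, 0,0,20,3.8,11.8,0,255, 0,0,30,5.7,17.6,0,255, 0,0,40,7.6,23.5,0,255, 0,0,50,9.6,29.4,0,255, 0,0,60,11.5,35.3,0,255, 0,0,70,13.4,41.2,0,255, 0,0,80,15.3,47,0,255, 0,0,90,17.2,52.9,0,255, 0,0,100,19.1,58.8,0,255]'
python3 -m inch '[0,0,10,0,0,0,255, 0,0,20,0,0,-2,255, 0,0,31.2,0,0,-4,255, 0,0,31.2,0,0,-6,255, 0,0,31.2,0,0,-8,255, 0,0,31.2,0,0,-9,255, 0,0,31.2,0,0,-9,255, 0,0,31.2,0,0,-9,255, 0,0,31.2,0,0,-9,255, 0,0,31.2,0,0,-9,255]'
python3 - <<'E'
from h import *
s=bot.observe();print(s["tcp_pos"],np.round(s["eef_rot"],3).tolist(),s["joint_pos"],s["force"],s["grip_width"])
a=np.radians(-22.865);R=np.array([[np.cos(a),-np.sin(a)],[np.sin(a),np.cos(a)]])
print((s["tcp_pos"][:2]-[.59526,-.02864])@R)
f=bot.grab_frame("top");g=bot.grab_frame("side")
A=cv2.resize(f["color"][160:310,240:400,::-1],(640,600),interpolation=cv2.INTER_CUBIC);cv2.imwrite("pics/t1.png",A)
B=cv2.resize(g["color"][150:300,240:400,::-1],(640,600),interpolation=cv2.INTER_CUBIC);cv2.imwrite("pics/s1.png",B)
E
```

```text
time: 1.35
tcp_pos: [0.4639, 0.0277, 0.2005]
eef_rot: [[0.0, 0.807, 0.591], [-0.0, 0.591, -0.807], [-1.0, 0.0, 0.0]]
force: [1.6, -0.6, -0.1]
grip_width: 0.0001
time: 2.6
tcp_pos: [0.4644, 0.0257, 0.1112]
eef_rot: [[0.001, 0.389, 0.921], [-0.0, 0.921, -0.389], [-1.0, 0.0, 0.001]]
force: [-0.3, -0.6, -0.7]
grip_width: -0.0
[0.46442322 0.02565687 0.1112499 ] [[0.001, 0.389, 0.921], [-0.0, 0.921, -0.389], [-1.0, 0.0, 0.001]] [-4.80921737e+00  3.49169353e+00 -2.77066791e+01  5.87271708e+01
  5.20480721e-04  1.81081352e+01] [-0.28413196 -0.63086163 -0.73430521] -1.867957857841504e-05
[-0.14165366 -0.00080771]
```

View pics/s1.png

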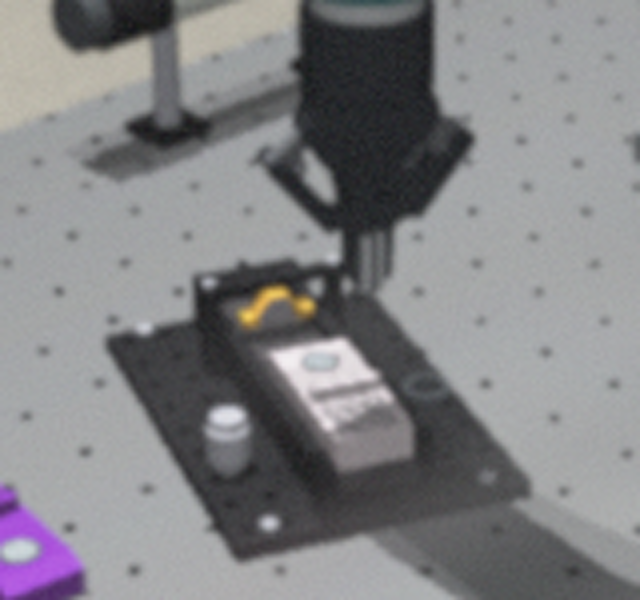

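```bash
python3 - <<'E'
from h import *
g=bot.grab_frame("side")
print(proj(g,[.4644,.0257,.103]),"seen ~(333,222)")
print(onz(g,(333,222),.103))
E
python3 -m inch '[0,0,0,0,0,-1,255, 0,0,0,0,0,-2,255, 0,0,0,0.04,0.1,-3,255, 0,0,0,0.04,0.1,-3.6,255, 0,0,0,0.04,0.1,-4,255, 0,0,0,0.04,0.1,-4.2,255, 0,0,0,0.04,0.1,-4.4,255, 0,0,0,0.04,0.1,-4.6,255, 0,0,0,0.04,0.1,-4.7,255, 0,0,0,0.04,0.1,-4.7,255]'
```

```text
[[330.99095823 235.85881338]] seen ~(333,222)
[ 0.50975585 -0.02604594  0.103     ]
time: 4.0
tcp_pos: [0.4642, 0.0267, 0.0636]
eef_rot: [[-0.0, 0.389, 0.921], [-0.0, 0.921, -0.389], [-1.0, -0.0, -0.0]]
force: [0.7, -0.2, -0.5]
grip_width: -0.0001
```

```bash
python3 - <<'E'
from h import *
g=bot.grab_frame("side");s=bot.observe()
print(proj(g,s["tcp_pos"]+[0,0,-.008]))
B=np.clip(g["color"][190:290,260:380,::-1].astype(float)*1.8,0,255).astype(np.uint8)
cv2.imwrite("pics/s2.png",cv2.resize(B,(720,600),interpolation=cv2.INTER_CUBIC))
E
```

```text
[[330.73744067 253.19925753]]
```

View pics/s2.png

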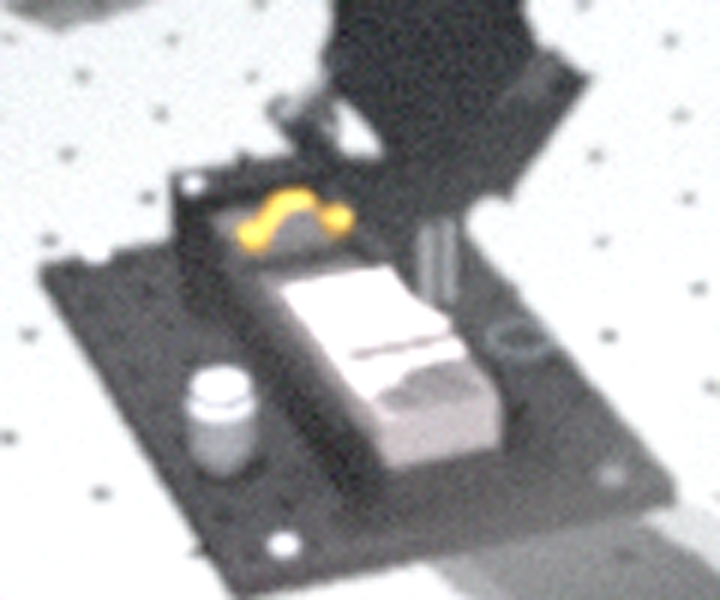

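The side view shows the fingertip at about (333,240) full-frame. The pose projects to (331,253), so the tip looks about 35 mm too high, or further off. I'll check it against the top view.

```bash
python3 - <<'E'
from h import *
s=bot.observe();C=[]
for n,(x,y,w,h) in(("top",(230,170,200,300)),("side",(240,60,200,300))):
    f=bot.grab_frame(n);im=cv2.resize(f["color"][y:y+h,x:x+w,::-1],(400,600),interpolation=cv2.INTER_CUBIC)
    im=np.clip(im.astype(float)*1.4,0,255).astype(np.uint8)
    for dz,c in((-.008,(0,0,255)),(.065,(0,255,0)),(.15,(255,0,0)),(.25,(0,255,255))):
        p=(proj(f,s["tcp_pos"]+[0,0,dz])[0]-[x,y])*2; cv2.circle(im,(int(p[0]),int(p[1])),3,c,-1)
    C.append(im)
cv2.imwrite("pics/v3.png",np.hstack(C))
E
```

```text
(no output)
```

View pics/v3.png

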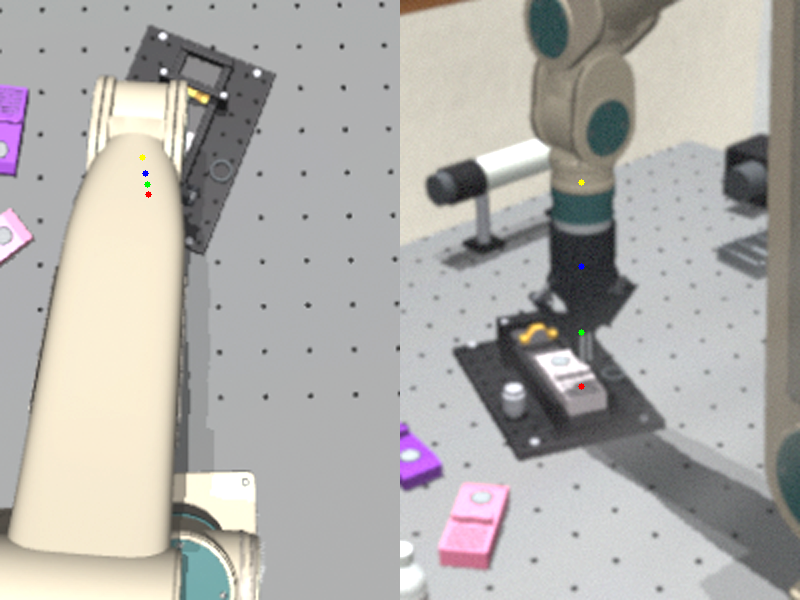

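```bash
python3 - <<'E'
from h import *
import pickle
a=pickle.load(open("side0.pkl","rb"))["color"].astype(int);g=bot.grab_frame("side");b=g["color"].astype(int)
print(bot.observe()["time"])
for n,m in(("before",a),("now",b)):
    print(n);[print(r,m[r,316:350].mean(1).astype(int).tolist()) for r in range(226,264,2)]
E
```

```text
4.2
before
226 [141, 132, 97, 58, 42, 44, 47, 47, 45, 49, 55, 58, 62, 59, 61, 64, 62, 65, 71, 97, 124, 137, 142, 143, 142, 143, 141, 144, 142, 142, 143, 143, 142, 142]
228 [92, 84, 66, 56, 58, 55, 57, 51, 49, 58, 58, 57, 62, 59, 61, 65, 64, 61, 58, 67, 83, 107, 131, 139, 144, 146, 142, 143, 144, 145, 147, 144, 144, 142]
230 [58, 45, 42, 48, 54, 57, 60, 61, 51, 54, 58, 60, 63, 58, 59, 63, 60, 62, 60, 64, 65, 68, 86, 110, 132, 141, 146, 142, 145, 142, 141, 144, 142, 142]
232 [60, 61, 57, 56, 53, 53, 57, 57, 66, 63, 60, 65, 62, 65, 61, 64, 60, 61, 66, 68, 61, 64, 61, 74, 100, 128, 140, 141, 144, 142, 144, 141, 142, 144]
234 [87, 88, 87, 90, 91, 89, 94, 108, 125, 129, 109, 83, 66, 60, 63, 61, 64, 67, 63, 66, 62, 60, 56, 63, 66, 85, 109, 131, 139, 141, 144, 147, 145, 144]
236 [156, 165, 175, 184, 188, 196, 200, 208, 211, 214, 197, 165, 116, 76, 58, 60, 64, 64, 62, 59, 65, 60, 63, 61, 68, 62, 70, 88, 108, 123, 138, 140, 141, 142]
238 [181, 175, 174, 178, 176, 177, 176, 183, 200, 215, 219, 215, 199, 159, 104, 68, 62, 59, 64, 64, 68, 67, 66, 63, 61, 60, 60, 61, 64, 75, 109, 136, 141, 144]
24
[... 4247 characters left out ...]
, 92, 89, 90, 98, 102, 105, 96, 73, 47, 50, 56, 47, 53, 55, 55]
256 [62, 77, 86, 100, 120, 130, 124, 109, 101, 93, 90, 91, 91, 96, 96, 100, 102, 97, 99, 98, 98, 99, 104, 108, 109, 108, 99, 69, 44, 45, 47, 49, 55, 54]
258 [50, 62, 66, 86, 92, 101, 113, 125, 118, 111, 106, 106, 105, 106, 110, 110, 108, 112, 115, 112, 112, 111, 112, 109, 112, 111, 100, 72, 47, 35, 42, 42, 44, 54]
260 [51, 48, 55, 66, 82, 85, 95, 109, 119, 117, 120, 116, 114, 109, 112, 110, 112, 111, 112, 111, 112, 110, 112, 109, 113, 110, 100, 72, 43, 34, 42, 40, 46, 54]
262 [31, 38, 40, 43, 55, 71, 82, 95, 106, 111, 110, 111, 114, 112, 112, 113, 111, 112, 111, 112, 110, 109, 111, 114, 109, 112, 103, 72, 48, 38, 43, 44, 42, 49]
```

```bash
python3 - <<'E'
from h import *
g=bot.grab_frame("side");p=bot.observe()["tcp_pos"]
for z in(.055,.07,.08,.09,.1,.12): print(z,proj(g,[p[0],p[1],z]))
a=np.radians(-22.865)
for d in(0,.02,.03,.04,.05): 
    q=[p[0]+d*np.cos(a),p[1]+d*np.sin(a),.0556]; print(d,proj(g,q))
print(onz(g,(332,240),.0556))
E
```

```text
0.055 [[330.71380568 253.43372464]]
0.07 [[330.70620573 248.05822036]]
0.08 [[330.70109843 244.44113077]]
0.09 [[330.69595815 240.79690041]]
0.1 [[330.69078452 237.12517495]]
0.12 [[330.68033567 229.69778709]]
0 [[330.71350307 253.21984747]]
0.02 [[327.65036453 249.22310206]]
0.03 [[326.14491779 247.2588292 ]]
0.04 [[324.65648041 245.31675981]]
0.05 [[323.1847572  243.39650838]]
[ 0.50698966 -0.01984524  0.0556    ]
```

The finger's flat end in the image puts the tip near z = 92 mm, not 56 mm, while its lateral position agrees. I'll feel for the pad in small steps, each shorter than the bed's 10 mm travel.

```bash
python3 -m inch '[0,0,0,0,0,-0.1,255, 0,0,0,0,0,-0.2,255, 0,0,0,0,0,-0.3,255, 0,0,0,0,0,-0.4,255, 0,0,0,0,0,-0.5,255, 0,0,0,0,0,-0.6,255, 0,0,0,0,0,-0.7,255, 0,0,0,0,0,-0.7,255, 0,0,0,0,0,-0.7,255, 0,0,0,0,0,-0.7,255]'
python3 -c "
from h import *
s=bot.observe();print(s['force'],s['wrist_torque'],s['joint_efforts'])
g=bot.grab_frame('side');m=g['color'].astype(int)
for r in range(232,252,2):print(r,m[r,316:350].mean(1).astype(int).tolist())"
```

```text
time: 5.5
tcp_pos: [0.4643, 0.0267, 0.0567]
eef_rot: [[0.0, 0.389, 0.921], [-0.0, 0.921, -0.389], [-1.0, 0.0, 0.0]]
force: [0.1, -0.7, -0.0]
grip_width: 0.0
[ 0.11179291 -0.67370052 -0.03248391] [ 0.00923519 -0.01427824  0.02310786] [ 1.65781286e-03 -3.13534141e+01  2.46062475e+01  9.53145609e-04
 -2.19186659e-04  8.83466100e-06]
232 [58, 59, 59, 50, 49, 47, 56, 60, 56, 47, 44, 47, 51, 60, 88, 89, 80, 79, 89, 86, 67, 58, 56, 73, 95, 123, 139, 144, 143, 141, 142, 143, 142, 144]
234 [81, 85, 90, 89, 89, 87, 95, 108, 105, 82, 48, 47, 52, 67, 90, 91, 81, 75, 90, 85, 68, 47, 52, 58, 62, 84, 108, 128, 139, 141, 143, 142, 141, 141]
236 [155, 165, 177, 181, 190, 193, 198, 204, 184, 126, 66, 43, 55, 69, 90, 88, 76, 75, 89, 85, 66, 52, 58, 58, 57, 62, 65, 82, 107, 121, 137, 138, 142, 141]
238 [181, 175, 172, 176, 174, 176, 174, 176, 166, 138, 87, 53, 44, 69, 90, 89, 80, 73, 87, 82, 62, 53, 57, 63, 58, 53, 54, 58, 65, 75, 107, 131, 142, 145]
240 [159, 171, 173, 172, 171, 171, 165, 156, 151, 165, 142, 100, 61, 68, 85, 93, 80, 78, 91, 84, 68, 56, 55, 60, 55, 49, 52, 52, 55, 69, 79, 108, 130, 143]
242 [170, 156, 157, 159, 159, 159, 159, 165, 178, 190, 192, 171, 137, 110, 105, 100, 98, 90, 99, 87, 69, 53, 56, 58, 57, 58, 64, 62, 65, 63, 64, 73, 83, 110]
244 [195, 191, 188, 190, 192, 195, 194, 184, 191, 195, 198, 193, 183, 167, 164, 165, 160, 146, 121, 86, 60, 53, 57, 58, 60, 69, 69, 75, 71, 64, 64, 67, 68, 80]
246 [188, 178, 181, 180, 185, 182, 178, 164, 154, 146, 143, 142, 132, 117, 114, 117, 119, 122, 123, 126, 99, 67, 52, 54, 64, 77, 71, 61, 51, 56, 58, 59, 56, 58]
248 [177, 152, 135, 119, 113, 113, 118, 115, 117, 117, 123, 126, 140, 142, 138, 143, 161, 165, 172, 169, 155, 109, 71, 54, 54, 61, 70, 69, 71, 69, 72, 70, 73, 73]
250 [149, 163, 154, 145, 141, 149, 165, 169, 172, 172, 165, 160, 154, 148, 131, 120, 116, 109, 106, 102, 103, 100, 90, 70, 54, 50, 46, 52, 58, 60, 62, 61, 58, 61]
```

```bash
python3 -m inch '[0,0,0,0,0,-0.2,255, 0,0,0,0,0,-0.4,255, 0,0,0,0,0,-0.6,255, 0,0,0,0,0,-0.8,255, 0,0,0,0,0,-1.0,255, 0,0,0,0,0,-1.2,255, 0,0,0,0,0,-1.4,255, 0,0,0,0,0,-1.5,255, 0,0,0,0,0,-1.5,255, 0,0,0,0,0,-1.5,255]'
python3 - <<'E'
from h import *
s=bot.observe();print(s['force'],s['tcp_pos'])
g=bot.grab_frame('side')
B=np.clip(g["color"][190:290,260:380,::-1].astype(float)*1.4,0,255).astype(np.uint8)
cv2.imwrite("pics/s4.png",cv2.resize(B,(720,600),interpolation=cv2.INTER_CUBIC))
E
```

```text
time: 6.8
tcp_pos: [0.4643, 0.0267, 0.0417]
eef_rot: [[0.0, 0.389, 0.921], [0.0, 0.921, -0.389], [-1.0, 0.0, 0.0]]
force: [0.5, 0.3, -0.6]
grip_width: 0.0
[ 0.49166764  0.26531716 -0.56752774] [0.46433321 0.0267118  0.04168088]
```

View pics/s4.png

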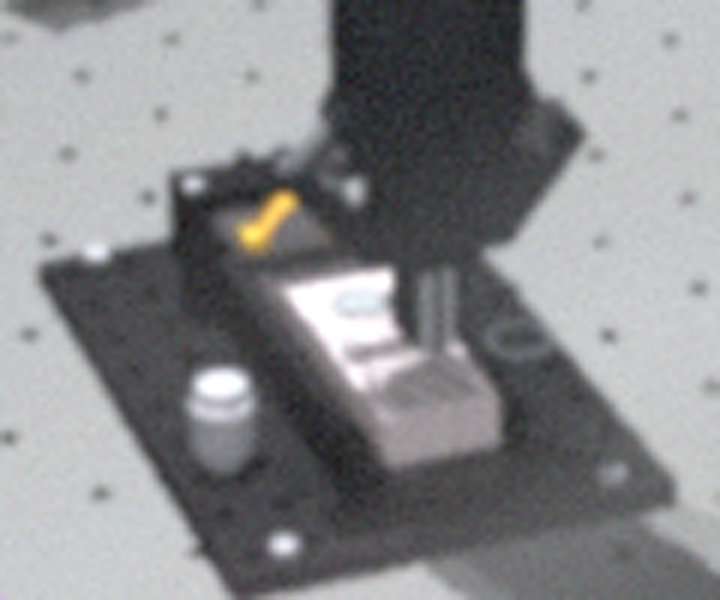

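The tip is clearly above the pad, with about 12 mm left. I'll lean the tool back 8° so the gripper body stays clear of the bridge later, and go down a little.

```bash
python3 -m inch '[-1,-2.4,0,0,0,0,255, -2,-4.9,0,0,0,0,255, -3.1,-7.4,0,0,0,0,255, -3.1,-7.4,0,0,0,-0.1,255, -3.1,-7.4,0,0,0,-0.2,255, -3.1,-7.4,0,0,0,-0.3,255, -3.1,-7.4,0,0,0,-0.4,255, -3.1,-7.4,0,0,0,-0.5,255, -3.1,-7.4,0,0,0,-0.6,255, -3.1,-7.4,0,0,0,-0.6,255]'
python3 -m inch '[0,0,0,0,0,-0.1,255, 0,0,0,0,0,-0.2,255, 0,0,0,0,0,-0.3,255, 0,0,0,0,0,-0.4,255, 0,0,0,0,0,-0.5,255, 0,0,0,0,0,-0.6,255, 0,0,0,0,0,-0.7,255, 0,0,0,0,0,-0.7,255, 0,0,0,0,0,-0.7,255, 0,0,0,0,0,-0.7,255]'
```

```text
time: 8.1
tcp_pos: [0.4641, 0.0267, 0.0355]
eef_rot: [[0.128, 0.389, 0.912], [-0.054, 0.921, -0.386], [-0.99, 0.0, 0.139]]
force: [-0.5, 0.4, -0.2]
grip_width: 0.0001
time: 9.35
tcp_pos: [0.4643, 0.0267, 0.0286]
eef_rot: [[0.129, 0.389, 0.912], [-0.054, 0.921, -0.386], [-0.99, 0.0, 0.14]]
force: [0.3, -0.1, -0.4]
grip_width: 0.0001
```

```bash
python3 -m inch '[0,0,0,0,0,-0.1,255, 0,0,0,0,0,-0.2,255, 0,0,0,0,0,-0.3,255, 0,0,0,0,0,-0.4,255, 0,0,0,0,0,-0.5,255, 0,0,0,0,0,-0.6,255, 0,0,0,0,0,-0.6,255, 0,0,0,0,0,-0.6,255, 0,0,0,0,0,-0.6,255, 0,0,0,0,0,-0.6,255]'
python3 - <<'E'
from h import *
s=bot.observe();print(s['force'],s['tcp_pos'])
g=bot.grab_frame('side')
B=np.clip(g["color"][210:285,290:380,::-1].astype(float)*1.4,0,255).astype(np.uint8)
cv2.imwrite("pics/s5.png",cv2.resize(B,(720,600),interpolation=cv2.INTER_CUBIC))
E
```

```text
time: 10.6
tcp_pos: [0.4643, 0.0267, 0.0227]
eef_rot: [[0.129, 0.389, 0.912], [-0.054, 0.921, -0.386], [-0.99, 0.0, 0.14]]
force: [-1.1, 0.9, 4.0]
grip_width: 0.0002
[-1.14168573  0.86905854  3.99566557] [0.46431472 0.02671264 0.02268092]
```

View pics/s5.png

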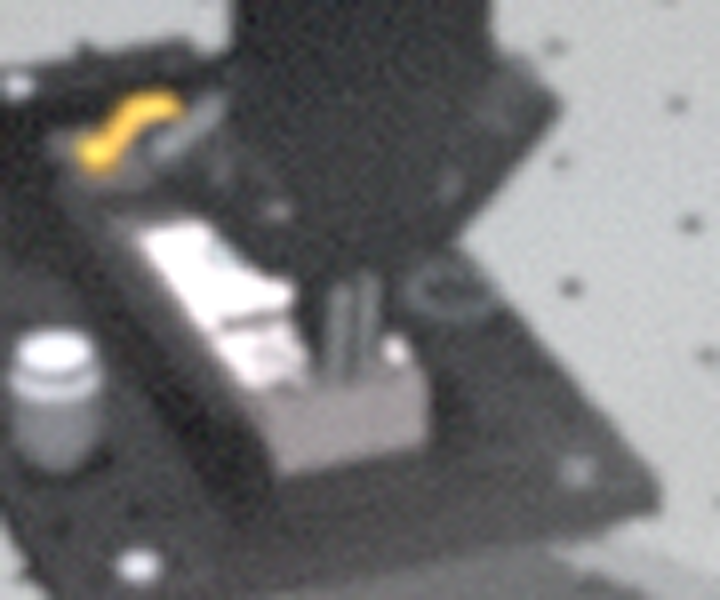

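The tip touched the pad at TCP z of about 23 mm (4 N), near its rear edge. I'll lift 3 mm, move 12 mm toward the ridge and press again.

```bash
python3 -m inch '[0,0,0,0,0,0.3,255, 0,0,0,0.2,-0.1,0.3,255, 0,0,0,0.5,-0.2,0.3,255, 0,0,0,0.8,-0.34,0.3,255, 0,0,0,1.1,-0.46,0.3,255, 0,0,0,1.1,-0.46,0.3,255, 0,0,0,1.1,-0.46,0.15,255, 0,0,0,1.1,-0.46,0,255, 0,0,0,1.1,-0.46,-0.1,255, 0,0,0,1.1,-0.46,-0.1,255]'
python3 -m inch '[0,0,0,0,0,-0.1,255, 0,0,0,0,0,-0.2,255, 0,0,0,0,0,-0.3,255, 0,0,0,0,0,-0.4,255, 0,0,0,0,0,-0.5,255, 0,0,0,0,0,-0.6,255, 0,0,0,0,0,-0.65,255, 0,0,0,0,0,-0.65,255, 0,0,0,0,0,-0.65,255, 0,0,0,0,0,-0.65,255]'
python3 - <<'E'
from h import *
a=np.radians(-22.865);R=np.array([[np.cos(a),-np.sin(a)],[np.sin(a),np.cos(a)]])
s=bot.observe();print(s['force'],s['tcp_pos'],(s["tcp_pos"][:2]-[.59526,-.02864])@R)
E
```

```text
time: 11.9
tcp_pos: [0.4759, 0.0219, 0.0219]
eef_rot: [[0.13, 0.389, 0.912], [-0.054, 0.921, -0.386], [-0.99, 0.0, 0.141]]
force: [1.0, -0.7, 4.3]
grip_width: 0.0
time: 13.15
tcp_pos: [0.476, 0.0219, 0.0162]
eef_rot: [[0.13, 0.389, 0.912], [-0.055, 0.921, -0.386], [-0.99, 0.0, 0.141]]
force: [-2.4, -1.2, 12.6]
grip_width: 0.0005
[-2.42944044 -1.18869198 12.64638827] [0.47599974 0.02191065 0.01622234] [-0.12953116  0.00023862]
```

```bash
python3 -m inch '[0,0,0,0,0,0.05,255, 0,0,0,0,0,0.1,255, 0,0,0,0,0,0.1,255, 0,0,0,0,0,0.1,255, 0,0,0,0,0,0.1,255, 0,0,0,0,0,0.1,255, 0,0,0,0,0,0.1,255, 0,0,0,0,0,0.1,255, 0,0,0,0,0,0.1,255, 0,0,0,0,0,0.1,255]'
python3 - <<'E'
from h import *
g=bot.grab_frame('side');print(bot.observe()['force'])
B=np.clip(g["color"][210:285,290:380,::-1].astype(float)*1.4,0,255).astype(np.uint8)
cv2.imwrite("pics/s6.png",cv2.resize(B,(720,600),interpolation=cv2.INTER_CUBIC))
E
```

```text
time: 14.4
tcp_pos: [0.4759, 0.0219, 0.0166]
eef_rot: [[0.13, 0.389, 0.912], [-0.054, 0.921, -0.386], [-0.99, 0.0, 0.141]]
force: [0.5, -1.1, 6.2]
grip_width: -0.0002
[ 0.05118286 -1.84412628  6.28947913]
```

View pics/s6.png

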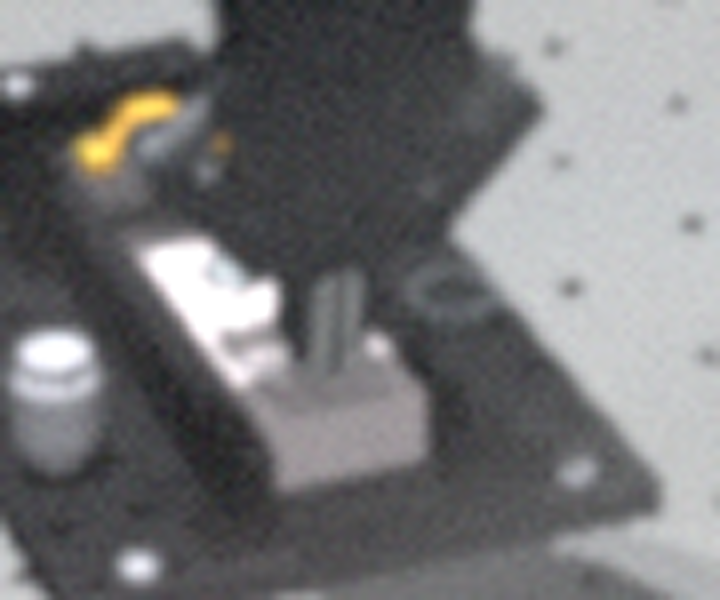

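The cassette is pressed nearly to the bottom (rear edge about 3.6 px lower, 6 N). I'll slide it to just short of the spring.

```bash
python3 -m inch '[0,0,0,0.37,-0.16,0,255, 0,0,0,0.74,-0.31,0,255, 0,0,0,1.11,-0.47,0,255, 0,0,0,1.47,-0.62,0,255, 0,0,0,1.84,-0.78,0,255, 0,0,0,2.21,-0.93,0,255, 0,0,0,2.58,-1.09,0,255, 0,0,0,2.95,-1.25,0,255, 0,0,0,3.32,-1.4,0,255, 0,0,0,3.68,-1.56,0,255]'
python3 - <<'E'
from h import *
f=bot.observe()['force'];print(f,"along",f[0]*.921-f[1]*.389,"across",f[0]*.389+f[1]*.921)
E
```

```text
time: 15.7
tcp_pos: [0.5101, 0.0079, 0.0162]
eef_rot: [[0.125, 0.388, 0.913], [-0.051, 0.922, -0.385], [-0.991, 0.002, 0.135]]
force: [-5.8, 3.2, 13.9]
grip_width: 0.0
[-5.84462294  3.15178772 13.87196687] along -6.608943155493874 across 0.6292381688970972
```

```bash
python3 -m inch '[0,0,0,0.23,-0.1,0.04,255, 0,0,0,0.46,-0.2,0.04,255, 0,0,0,0.69,-0.29,0.04,255, 0,0,0,0.92,-0.39,0.04,255, 0,0,0,1.15,-0.49,0.04,255, 0,0,0,1.38,-0.58,0.04,255, 0,0,0,1.61,-0.68,0.04,255, 0,0,0,1.84,-0.78,0.04,255, 0,0,0,2.07,-0.88,0.04,255, 0,0,0,2.3,-0.97,0.04,255]'
python3 - <<'E'
from h import *
f=bot.observe()['force'];print(f,"along",f[0]*.921-f[1]*.389,"across",f[0]*.389+f[1]*.921)
g=bot.grab_frame('side')
B=np.clip(g["color"][200:275,280:370,::-1].astype(float)*1.4,0,255).astype(np.uint8)
cv2.imwrite("pics/s7.png",cv2.resize(B,(720,600),interpolation=cv2.INTER_CUBIC))
E
```

```text
time: 16.95
tcp_pos: [0.5292, -0.0004, 0.0159]
eef_rot: [[0.118, 0.388, 0.914], [-0.048, 0.922, -0.385], [-0.992, 0.002, 0.128]]
force: [-14.9, 5.7, 23.2]
grip_width: 0.0002
[-14.90803278   5.67133722  23.24248232] along -15.936448372218145 across -0.5759231717517732
```

View pics/s7.png

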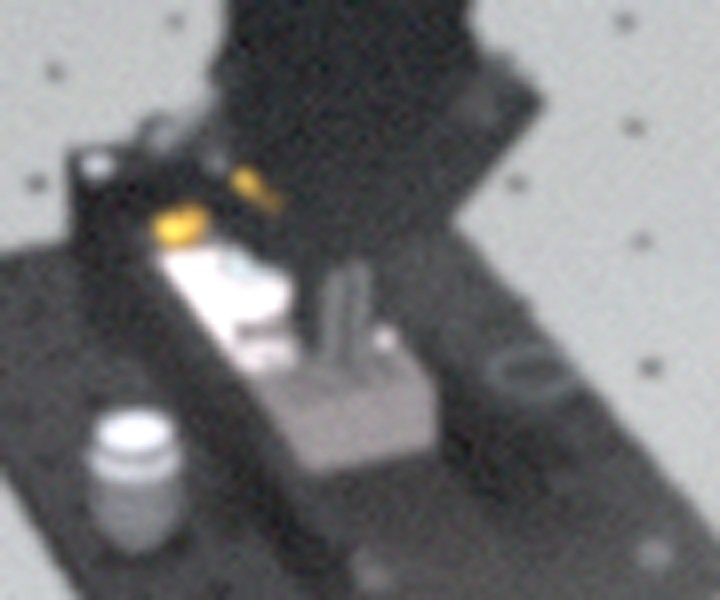

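```bash
python3 - <<'E'
from h import *
g=bot.grab_frame('side')
a=np.radians(-22.865);R=np.array([[np.cos(a),-np.sin(a)],[np.sin(a),np.cos(a)]])
H=lambda p,z:np.round((onz(g,p,z)[:2]-[.59526,-.02864])@R*1e3,1)
print("s6",H((290+280/8,210+493/8),.0245),H((290+425/8,210+457/8),.0245),"s7",H((280+305/8,200+470/8),.0245),H((280+437/8,200+437/8),.0245))
print("nose L s7",H((280+160/8,200+257/8),.0415),"s6",H((290+137/8,210+250/8),.0415))
print(bot.observe()["force"])
E
```

```text
s6 [-167.6   24.9] [-165.4  -22.6] s7 [-107.5   19.7] [-104.7  -25.2]
nose L s7 [ 6.6 26.7] s6 [-44.6  25.4]
[-12.01961582   6.02257947  20.87114263]
```

The cassette moved 50–60 mm and its nose is already under the spring shoes. I'll continue with slightly less press.

```bash
python3 -m inch '[0,0,0,0.23,-0.1,0.05,255, 0,0,0,0.46,-0.2,0.1,255, 0,0,0,0.69,-0.29,0.12,255, 0,0,0,0.92,-0.39,0.12,255, 0,0,0,1.15,-0.49,0.12,255, 0,0,0,1.38,-0.58,0.12,255, 0,0,0,1.61,-0.68,0.12,255, 0,0,0,1.84,-0.78,0.12,255, 0,0,0,2.07,-0.88,0.12,255, 0,0,0,2.3,-0.97,0.12,255]'
python3 - <<'E'
from h import *
f=bot.observe()['force'];print(f,"along",f[0]*.921-f[1]*.389,"across",f[0]*.389+f[1]*.921)
E
```

```text
time: 18.3
tcp_pos: [0.5527, -0.0107, 0.0163]
eef_rot: [[0.119, 0.388, 0.914], [-0.049, 0.922, -0.385], [-0.992, 0.001, 0.129]]
force: [-10.0, 3.6, 13.2]
grip_width: 0.0
[-9.96149048  3.59713567 13.15099661] along -10.573818507682015 across -0.5620578421046476
```

```bash
python3 -m inch '[0,0,0,0.2,-0.08,0,255, 0,0,0,0.4,-0.17,0,255, 0,0,0,0.6,-0.25,0,255, 0,0,0,0.8,-0.34,0,255, 0,0,0,1.0,-0.42,0,255, 0,0,0,1.2,-0.51,0,255, 0,0,0,1.4,-0.59,0,255, 0,0,0,1.55,-0.66,0,255, 0,0,0,1.7,-0.72,0,255, 0,0,0,1.84,-0.78,0,255]'
python3 - <<'E'
from h import *
s=bot.observe();f=s['force'];p=s['tcp_pos'];print(f,"along",f[0]*.921-f[1]*.389,"moved",(p[0]-.4759)*921-(p[1]-.0219)*389)
E
```

```text
time: 19.55
tcp_pos: [0.5712, -0.0184, 0.0163]
eef_rot: [[0.12, 0.388, 0.914], [-0.049, 0.922, -0.385], [-0.992, 0.001, 0.129]]
force: [-10.0, 3.0, 12.3]
grip_width: 0.0001
[-9.96135287  3.01912525 12.33355901] along -10.34884570983787 moved 103.41814358068291
```

```bash
python3 -m inch '[0,0,0,0.08,-0.03,0,255, 0,0,0,0.16,-0.07,0,255, 0,0,0,0.24,-0.1,0,255, 0,0,0,0.32,-0.14,0,255, 0,0,0,0.4,-0.17,0,255, 0,0,0,0.48,-0.2,0,255, 0,0,0,0.56,-0.24,0,255, 0,0,0,0.64,-0.27,0,255, 0,0,0,0.72,-0.3,0,255, 0,0,0,0.74,-0.31,0,255]'
python3 - <<'E'
from h import *
s=bot.observe();f=s['force'];p=s['tcp_pos'];print(f,"along",f[0]*.921-f[1]*.389,"moved",(p[0]-.4759)*921-(p[1]-.0219)*389)
E
```

```text
time: 20.8
tcp_pos: [0.5744, -0.0198, 0.016]
eef_rot: [[0.112, 0.387, 0.915], [-0.046, 0.922, -0.384], [-0.993, 0.001, 0.122]]
force: [-18.5, 7.9, 24.6]
grip_width: -0.0002
[-18.46433623   7.8551505   24.6161851 ] along -20.061307212826243 moved 106.9069707387712
```

```bash
python3 -m inch '[0,0,0,0.09,-0.04,0.03,255, 0,0,0,0.18,-0.08,0.06,255, 0,0,0,0.28,-0.12,0.08,255, 0,0,0,0.37,-0.16,0.1,255, 0,0,0,0.37,-0.16,0.1,255, 0,0,0,0.37,-0.16,0.1,255, 0,0,0,0.37,-0.16,0.1,255, 0,0,0,0.37,-0.16,0.1,255, 0,0,0,0.37,-0.16,0.1,255, 0,0,0,0.37,-0.16,0.1,255]'
python3 - <<'E'
from h import *
s=bot.observe();f=s['force'];p=s['tcp_pos'];print(f,"along",f[0]*.921-f[1]*.389,"moved",(p[0]-.4759)*921-(p[1]-.0219)*389)
g=bot.grab_frame('side')
for n,uv,z in(): pass
cv2.imwrite("pics/s8.png",cv2.resize(g["color"][190:265,270:360,::-1],(720,600),interpolation=cv2.INTER_CUBIC))
E
```

```text
time: 22.05
tcp_pos: [0.5743, -0.0197, 0.0159]
eef_rot: [[0.106, 0.386, 0.916], [-0.043, 0.922, -0.384], [-0.993, 0.001, 0.114]]
force: [-24.6, 10.2, 28.5]
grip_width: 0.0
[-24.57355171  10.24952832  28.53789312] along -26.61930764335413 moved 106.7878400331968
```

It's firmly against the stop: 4 mm more command gave no motion and +6.5 N. I'll ease off the forward push before lifting.

```bash
python3 -m inch '[0,0,0,-0.15,0.06,0,255, 0,0,0,-0.3,0.13,0,255, 0,0,0,-0.45,0.19,0,255, 0,0,0,-0.6,0.25,0,255, 0,0,0,-0.75,0.32,0,255, 0,0,0,-0.83,0.35,0,255, 0,0,0,-0.83,0.35,0,255, 0,0,0,-0.83,0.35,0,255, 0,0,0,-0.83,0.35,0,255, 0,0,0,-0.83,0.35,0,255]'
python3 - <<'E'
from h import *
s=bot.observe();f=s['force'];p=s['tcp_pos'];print(f,"along",f[0]*.921-f[1]*.389,"moved",(p[0]-.4759)*921-(p[1]-.0219)*389)
E
```

```text
time: 23.35
tcp_pos: [0.5745, -0.0199, 0.0164]
eef_rot: [[0.12, 0.388, 0.914], [-0.05, 0.922, -0.385], [-0.991, 0.001, 0.13]]
force: [-5.6, 2.8, 3.9]
grip_width: -0.0002
[-5.60336798  2.83655358  3.91991921] along -6.264121250775222 moved 107.01532493229246
```

```bash
python3 -m inch '[0,0,0,-0.1,0.04,0,255, 0,0,0,-0.2,0.08,0,255, 0,0,0,-0.25,0.1,0.1,255, 0,0,0,-0.35,0.15,0.3,255, 0,0,0,-0.45,0.19,0.7,255, 0,0,0,-0.55,0.23,1.2,255, 0,0,0,-1,0.42,2.5,255, 0,0,0,-1.5,0.63,4.5,255, 0,0,0,-1.5,0.63,7,255, 0,0,0,-1.5,0.63,10,255]'
python3 -m inch '[0,0,0,-1,-4,3,255, 0,0,0,-2,-9,5,255, 0,0,0,-3,-14,7,255, 0,0,0,-4,-19,8,255, 0,0,0,-5,-24,8,255, 0,0,0,-6,-29,8,255, 0,0,0,-6,-34,8,255, 0,0,0,-6,-34,8,255, 0,0,0,-6,-34,8,255, 0,0,0,-6,-34,8,255]'
python3 - <<'E'
from h import *
g=bot.grab_frame("side");f=bot.grab_frame("top");print(bot.observe()["force"])
A=cv2.resize(f["color"][178:303,258:378,::-1],(400,417),interpolation=cv2.INTER_CUBIC)
B=cv2.resize(g["color"][205:295,258:358,::-1],(400,360),interpolation=cv2.INTER_CUBIC)
C=np.zeros((417,800,3),np.uint8);C[:,:400]=A;C[:360,400:]=B;cv2.imwrite("pics/end.png",C)
a=f["color"].astype(int);import pickle
b=pickle.load(open("top0.pkl","rb"))["color"].astype(int)
d=(abs(a-b).sum(2)>90).astype(np.uint8);n,l,st,c=cv2.connectedComponentsWithStats(d)
print([x.tolist() for x in st[1:] if x[4]>12])
E
```

```text
time: 24.6
tcp_pos: [0.5644, -0.0156, 0.1206]
eef_rot: [[0.13, 0.389, 0.912], [-0.054, 0.921, -0.386], [-0.99, 0.001, 0.141]]
force: [-0.5, -0.3, 0.4]
grip_width: -0.0
time: 25.85
tcp_pos: [0.5044, -0.3544, 0.1992]
eef_rot: [[0.129, 0.388, 0.913], [-0.054, 0.922, -0.384], [-0.99, 0.0, 0.14]]
force: [-0.8, 0.3, -0.3]
grip_width: 0.0001
[ 0.50913373 -0.05306322 -0.33292418]
[[224, 187, 416, 293, 23385], [319, 196, 22, 18, 241], [292, 211, 42, 68, 1129], [378, 316, 262, 164, 17499], [634, 350, 6, 4, 13], [302, 354, 57, 19, 239], [562, 395, 19, 12, 23]]
```

View pics/end.png

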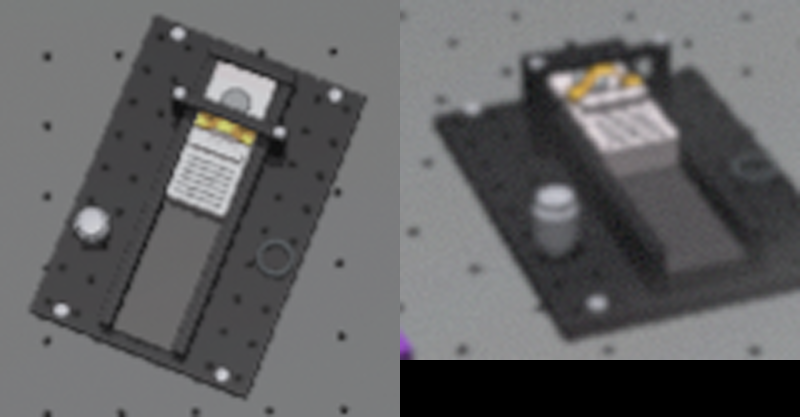

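The cassette sits under the spring with its nose at the far end and its rear at about (195,205). The objective and ring haven't moved. I'll check its position with numbers, then hand in.

```bash
python3 - <<'E'
from h import *
f=bot.grab_frame("top");a=np.radians(-22.865);R=np.array([[np.cos(a),-np.sin(a)],[np.sin(a),np.cos(a)]])
for p,z in(((167,193),.048),((224,216),.048),((216,62),.043),((277,85),.043)):
    print(np.round((onz(f,(np.array(p)+.5)/3.333+[257.5,177.5],z)[:2]-[.59526,-.02864])@R*1e3,1))
E
```

```text
[-59.3  24.7]
[-59.7 -24.6]
[57.6 29.2]
[ 58.  -23.9]
```

```bash
python3 -c "
from workcell import bot
print(bot.observe()['time'],bot.sign_off())"
```

```text
the job is handed in; nothing more can be done
26.0 None
```

I pressed the cassette onto its bed with the shut fingertips, slid it about 105 mm under the spring to the end stop, eased off, lifted clear and handed in at 26.0 s.

**Checks that passed:**
- **Home:** pushing 4 mm further gave no motion and raised the forward force from 20 to 27 N. The final top view puts the cassette's rear at holder x of about -59.5 mm, where home is -60 mm. The nose measured 58 mm against 60 mm, within measuring error.
- **Clear:** the tool force was near zero after release, and the arm stood well away from the holder.
- **Bystanders:** the objective and ring look unmoved in the last pictures. I did not check the other things one by one.

**Checks that disagreed or were not made:**
- **Fingertip position:** the tip stood about 30 mm higher than the stated tool geometry. I found the pad by camera and by feeling for contact instead.
- **Press force:** it was 12–23 N for most of the slide and reached 28 N at the stop, well above the bed's 9 N, so the bed was bottomed rather than at 8.5 mm.
- **Final bed depth and spring lift:** I only judged these by eye in the pictures.

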